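Drift the worn bush out of a microscope condenser carrier

ROBOT

A 6-joint arm with a two-finger parallel gripper is mounted at the origin on the work surface. World frame = base frame: x ahead of the robot, y to its left, z up, the work surface at z = 0. Lengths are in m, angles in degrees, forces in N, time in s.
With the tool pointing down it reaches from about 0.375 to 0.9 m from the base axis. Payload 3.1 kg.
Tool frame: the origin (TCP) lies at the very end of the fingers, on their centre line; the grasp point (between the pads) lies 19 mm behind it; z points along the fingers, y is the line along which they close (so a half turn about z gives the same grasp; the last joint's range is limited). The gripper opens to 87 mm and grips with 3 to 60 N. Pads are 19 mm wide; open, the fingers measure 117 mm over their backs; the gripper's body (75 mm by 190 mm) begins 51 mm behind the grasp point.
Start: joints at [52.855, 30.224, 82.088, -0, 67.689, -10.227], TCP at [0.283, 0.557, 0.223] pointing down, gripper open.
Joint ranges: [-176.69, 176.69], [-43.24, 126.21], [12.49, 139.97], [-82, 262], [0, 151.66], [-163.58, 163.58]. Speed limits (degrees/s): [159.86, 159.86, 180, 180, 180, 180].

INTERFACE

Orientations are given as a 3x3 rotation matrix whose columns are the frame's x, y, z axes.
In Python, from rig import bot, imaging gives the robot as it stands.
- The arm moves only by the tool drive_tool, never from a script. Its argument "deltas" is text: rows parted by semicolons, each of 5 numbers parted by spaces: the finger opening in mm, from 0 to 87, then the shift along the world's x, y, z in mm, then the turn about the world's z in rad. In form: jaw dx dy dz twist; .... A call has 1 to 12 rows; each row is the pose to reach, as a shift and turn from the pose commanded when the call began; what a row does not reach only later rows make up. A row lasts 1/10 s, in which the tool goes at most 50 mm and 8.59 degrees, less where a joint would pass 70% of its speed; a pose out of reach is approached as far as the arm can. A call with a gripper value outside its range is refused whole. The fingers move at their own pace and stop on an object; the grip force is fixed at half the most. Time passes only in rows, so rows that repeat a pose let the fingers close. It gives the time, the measured TCP pose, the force, the opening and the grip force at its end, in the units of the state.
- bot.read_state(): the state, without advancing time (a new reading comes with each control period).
- imaging.capture(name): name is "scene" or "top"; returns the picture (480x640x3 uint8, red, green, blue); there is no depth.
- imaging.camera_model(name): a dict with "fx", "fy", "cx", "cy" (pixels), "T" (4x4, takes a point from camera to world coordinates). Camera axes: x right, y down, z forward; pixel columns grow to the right and rows downward; lengths in m; the calibration is good to about 2 mm. A picture is of the moment at which its call begins. camera_model takes no time and is no camera call.
- bot.hand_in(): hands the job in; it is judged then, once.
The state is a dict: "time_s": time; "joint_positions": joint angles; "qvel": joint speeds; "tau": joint torques, N m; "position": TCP position; "tcp_rot": TCP orientation; "force": force on the tool from outside, world axes, zero at the start; "moment": the same for the moment, N m; "opening": opening from 0.0 (shut) to 1.0 (fully open); "grasp_force": force on a finger pad.
Only numpy, scipy, OpenCV 4.12 (cv2) and the standard library are available. Lean on these libraries where they do the work, as an engineer would, in place of code of your own. Each camera call takes 0.05 s, during which the arm holds its last target. There are 200 camera calls.

TASK

Take the steel drift out of its wooden rest and use it to push the worn brass bush down through the bore of the black microscope carrier until the bush drops into the catch tray and the drift's collar comes down on the sprung stop ring on top of the carrier, pressed lightly (about 8 newtons) for a moment. Work gently: never press the drift on the carrier or on the bush with more than 25 newtons. Then pull the drift out, stand it back in its rest with the collar down on the wood, let go, and leave the bush in the tray and the other things on the desk alone.

Things in the scene. Friction and masses are not known exactly. Their poses are not given: they have to be found in the camera images.
- stand: press-out stand fixed to the desk, base 120 x 104 x 6 mm; origin: centre of its underside, on the desk; z up. Two aluminium cheeks (centred at y = +-44.5 mm, 80 mm high) clamp the black microscope carrier above a cream catch tray (inside 98 x 70 mm along x, y; floor 9 mm, rim 22 mm above the desk)
- bore_axis (a point): point on the vertical axis of the bore (21 mm diameter, through) in the black carrier, a block 80 x 76 x 36 mm thick; 86 mm above the desk. On top of it round the bore is a sprung steel stop ring, outside 38, inside 26 mm, 5 mm proud, giving 1 mm per 8 N, 3 mm in all. Clamped by hand: the ring's top lies 91 to 105 mm above the desk, different each time, not measured, not told by this point
- bush: worn brass bush, 19.4 mm diameter, 16 mm long, 11 mm hole, stuck in the bore below the carrier's top; origin: its centre, z its axis. Four sprung keepers in the bore hold it by friction: sliding it takes 3 to 15 N, until its top is about 5 mm above the carrier's underside; then it drops, about 9 mm before the drift's collar can touch the stop ring
- drift: steel drift standing upright in its rest: stem 16 mm diameter, 45 mm long below the collar, its last 3 mm tapering to 12 mm at the tip; collar 36 mm diameter, 4 mm thick; above the collar a square handle 18 x 18 mm, sides along the drift's x and y axes, to 58 mm above the origin; mass about 0.25 kg. Origin: on the axis at the underside of the collar; z points up the handle
- rest: light wooden block fixed to the desk, 76 x 76 x 56 mm high, with a vertical hole of 24 mm diameter, 52 mm deep, in the middle of its top, where the drift stands with its collar resting on the wood; origin: centre of its underside, z up
- handle (a point): point on the drift's axis, 34 mm above the underside of its collar, where the handle is best gripped; same axes as the drift
- slide_tray: bystander: flat cream tray of glass slides, 200 x 340 x 14 mm; origin: centre of its underside
- bottle: bystander: white jar with a steel cap, 68 mm diameter, 150 mm high; origin: centre of its underside
- paper_cup: bystander: paper coffee cup with cardboard sleeve, white lid, 82 mm diameter at the lid, 105 mm high; origin: centre of its underside
- jar_lid: bystander: white jar lid lying on the desk, 64 mm diameter, 14 mm high; origin: centre of its underside
Things that resemble listed ones, but are neither listed nor needed, are in the scene too. Of the things shaped like the drift, the steel one is meant.

How it is judged (in metres and radians):
On the way, in this order (a step that is already met when the one before it is completed fails the run):
1. the drift is lifted out of its rest (tip above the wood) (z of drift in the frame of rest above 0.103 m), for 0.1 s.
2. the bush is out in the catch tray and the drift, upright in the bore, has its collar pressed on the stop ring with more than 3 N for 0.2 s (z of bush in the frame of stand below 0.03 m and horizontal distance between bush and stand below 0.058 m and contact force between drift and stand above 3 N and horizontal distance between drift and stand below 0.004 m and z of drift in the frame of stand between 0.084 and 0.1065 m and angle between drift's own z axis and vertical below 0.06 rad), for 0.2 s.
At the end, for the whole second after the job is handed in: The bush lies at rest in the stand's catch tray (its centre lower than 30 mm above the desk and within 58 mm of the bore axis); the drift stands at rest in its rest, upright within 0.08 rad, on the hole's axis within 6 mm, its collar down on the wood within 3 mm (z of bush in the frame of stand below 0.03 m and horizontal distance between bush and stand below 0.058 m and linear speed of each of bush, drift below 0.02 m/s and horizontal distance between drift and rest below 0.006 m and z of drift in the frame of rest between 0.053 and 0.059 m and angle between drift's own z axis and vertical below 0.08 rad); the robot touches nothing.
It fails at once if the drift presses on the stand, stop ring or carrier with more than 25 N (contact force between drift and stand above 25 N).
It fails at once if the drift presses on the bush with more than 25 N (contact force between drift and bush above 25 N).
It fails at once if a bystander is moved by more than 20 mm (distance of any of slide_tray, bottle, paper_cup, jar_lid from where it was at the start of the episode above 0.02 m).
It also fails if it takes over 51 s, if anything falls off the work surface, if the arm or the gripper's body presses on something with over 40 N, if the wrist force passes 120 N, or if a joint passes its speed limit or range.

## Working session

There is one attempt and no reset: what is moved stays moved. The work goes in short steps, Python scripts to look and compute and a tool call to move; the robot and the scene stay as the last step left them, time stands still between calls to the robot, and variables do not carry over. Pictures are saved under pics/ and viewed, at most 10 in all, crops included, and the job is handed in when it is done.

Besides the shell and the picture viewer there is one more tool, called after "Emit:" by a JSON object that holds its "op" and its "data", one argument or row to a line. drive_tool: Moves the arm, as the interface text tells. Its arguments: {"type":"object","properties":{"deltas":{"type":"string"}},"required":["deltas"]}

```bash
mkdir -p pics
python3 - <<'E'
from rig import bot, imaging
import cv2,numpy as np
for n in("scene","top"):
    cv2.imwrite(f"pics/{n}0.png",imaging.capture(n)[:,:,::-1]); m=imaging.camera_model(n); print(n,m["fx"],m["fy"],m["cx"],m["cy"],np.round(m["T"],4).tolist())
s=bot.read_state();print(s["time_s"],s["position"],s["force"],s["tcp_rot"])
E
```

```text
scene 536.0132548030157 536.0132548030157 320.4863573281212 241.5946053447138 [[-0.8172, 0.4259, -0.3883, 1.0838], [0.5763, 0.6012, -0.5535, 0.6388], [-0.0023, -0.6761, -0.7368, 0.9654], [0.0, 0.0, 0.0, 1.0]]
top 544.5813788216376 544.5813788216376 323.95857720043995 240.78908558764826 [[-0.0127, -0.989, 0.1473, 0.4485], [-0.9999, 0.0141, 0.008, -0.0039], [-0.01, -0.1471, -0.9891, 1.3459], [0.0, 0.0, 0.0, 1.0]]
0.1 [0.28253466 0.55677031 0.22170757] [-0.04524254 -0.11954623  0.54666762] [[-8.91647167e-01  4.52729554e-01 -1.13133923e-03]
 [ 4.52730849e-01  8.91645955e-01 -1.50609637e-03]
 [ 3.26899714e-04 -1.85509873e-03 -9.99998226e-01]]
```

View pics/scene0.png

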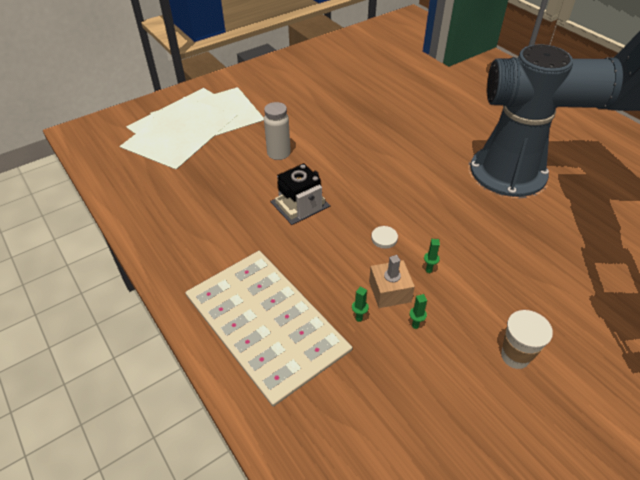

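View pics/top0.png

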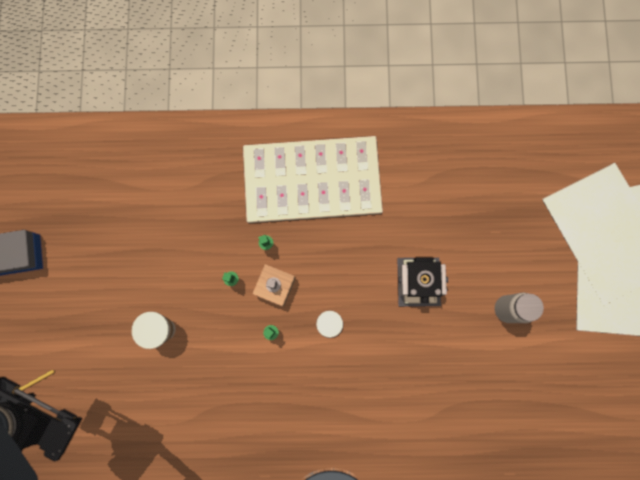

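The steel drift stands in the wooden rest at scene (393,268) and top (274,285). Three green lookalikes stand around it at top (265,242), (230,279) and (271,332). Only the grey one is steel and in the wood. The stand is at scene (300,190) and top (423,281). I'll confirm with enlarged crops.

Run:
```python
import cv2,numpy as np
s=cv2.imread("pics/scene0.png");t=cv2.imread("pics/top0.png")
def c(i,x,y,w=66,h=50): return cv2.resize(i[y:y+h,x:x+w],None,fx=6,fy=6,interpolation=cv2.INTER_CUBIC)
a=np.vstack([np.hstack([c(s,360,250),c(s,268,162)]),np.hstack([c(t,241,261),c(t,392,256)])])
cv2.imwrite("pics/crop1.png",a);print(a.shape)
```

```text
(600, 792, 3)
```

View pics/crop1.png

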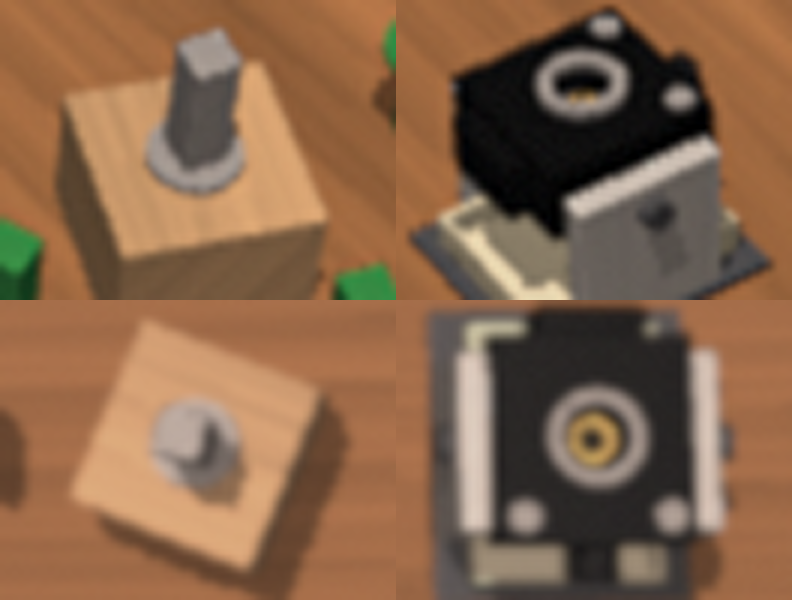

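Crop: only the grey steel drift stands in the wood; green ones are decoys. Handle top centre is at crop (209,54) / (183,438), the wood corners are clear, and the ring centre is at (582,82) / (597,437). Now triangulating.

```bash
cat > h.py <<'E'
import numpy as np
from rig import imaging
M={n:imaging.camera_model(n) for n in("scene","top")}
def ray(n,p):
    m=M[n];T=np.array(m["T"]);d=T[:3,:3]@[(p[0]-m["cx"])/m["fx"],(p[1]-m["cy"])/m["fy"],1];return T[:3,3],d/np.linalg.norm(d)
def tri(a,b):
    A=0;B=0;L=[]
    for n,p in(("scene",a),("top",b)):
        o,d=ray(n,p);P=np.eye(3)-np.outer(d,d);A=A+P;B=B+P@o;L.append((o,P))
    x=np.linalg.solve(A,B);return x,[round(1e3*np.linalg.norm(P@(x-o)),1) for o,P in L]
def onz(n,p,z):
    o,d=ray(n,p);return o+d*(z-o[2])/d[2]
E
python3 - <<'E'
from h import *
np.set_printoptions(precision=4,suppress=True)
off={"r_s":(360,250,0,0),"s_s":(268,162,396,0),"r_t":(241,261,0,300),"s_t":(392,256,396,300)}
def P(k,x,y): a=off[k]; return ((x-a[2]+.5)/6-.5+a[0],(y-a[3]+.5)/6-.5+a[1])
print("handletop",tri(P("r_s",209,54),P("r_t",183,438)))
print("collar",tri(P("r_s",195,155),P("r_t",196,443)))
cs=[(65,97),(262,65),(326,218),(124,258)];ct=[(147,320),(320,390),(250,572),(72,495)]
S=[onz("scene",P("r_s",*c),.056)[:2] for c in cs];T=[onz("top",P("r_t",*c),.056)[:2] for c in ct]
for nm,Q in(("S",S),("T",T)):
    Q=np.array(Q);print(nm,Q.tolist(),"mean",Q.mean(0),"sides",np.linalg.norm(Q-np.roll(Q,1,0),axis=1),np.degrees([np.arctan2(*(Q[(i+1)%4]-Q[i])[::-1])%90 for i in range(4)]))
H=np.array([onz("scene",P("r_s",*c),.114)[:2] for c in[(176,42),(222,30),(242,64),(194,80)]])
print("hand",H.mean(0),np.linalg.norm(H-np.roll(H,1,0),axis=1),np.degrees([np.arctan2(*(H[(i+1)%4]-H[i])[::-1])%90 for i in range(4)]))
# wood corner height check: pair corners by nearest
for i,c in enumerate(cs):
    j=np.argmin([np.linalg.norm(S[i]-t) for t in T]);print("wood",tri(P("r_s",*c),P("r_t",*ct[j])))
print("ring",tri(P("s_s",582,82),P("s_t",597.5,437.5)))
C=[(567,210),(718,145)]; K=[onz("scene",P("s_s",*c),.08)[:2] for c in C];d=K[1]-K[0];print("cheek",K,np.linalg.norm(d),np.degrees(np.arctan2(d[1],d[0])))
E
```

```text
handletop (array([0.5358, 0.1271, 0.1125]), [np.float64(0.1), np.float64(0.1)])
collar (array([0.5371, 0.1282, 0.0586]), [np.float64(0.7), np.float64(0.7)])
S [[0.5562824978750242, 0.07862840231031776], [0.4868199863530893, 0.10882497884701059], [0.5156545377174095, 0.17629910007437954], [0.5857766121115644, 0.14847400942125122]] mean [0.5361 0.1281] sides [0.0758 0.0757 0.0734 0.0754] [ 156.5046   66.8609 5134.9765 5043.727 ]
T [[0.5868703583487561, 0.1474423564333656], [0.5581020452289815, 0.07884449263406494], [0.4869398313045144, 0.10665950887142457], [0.5179926800056573, 0.1768031884794598]] mean [0.5375 0.1274] sides [0.0749 0.0744 0.0764 0.0767] [5043.8681  158.6511   66.1209 5133.5328]
hand [0.5368 0.128 ] [0.0181 0.0175 0.0166 0.0188] [ 163.2424   73.9263 5144.1206 5046.6108]
wood (array([0.5576, 0.0791, 0.0575]), [np.float64(0.6), np.float64(0.6)])
wood (array([0.4864, 0.1074, 0.0545]), [np.float64(0.8), np.float64(0.8)])
wood (array([0.5174, 0.177 , 0.0581]), [np.float64(0.6), np.float64(0.6)])
wood (array([0.5863, 0.148 , 0.056 ]), [np.float64(0.8), np.float64(0.8)])
ring (array([ 0.5437, -0.2241,  0.1003]), [np.float64(0.2), np.float64(0.2)])
cheek [array([ 0.5801, -0.1819]), array([ 0.5074, -0.1788])] 0.07273894696217713 177.5478403138068
```

Emit:
{"op": "drive_tool", "data": {
  "deltas": "87 20 -36 0 0.02; 80 42 -72 0 0.03; 75 64 -108 0 0.04; 70 86 -144 0 0.05; 65 108 -180 0 0.06; 60 130 -216 0 0.08; 56 152 -252 0 0.1; 54 174 -288 0 0.1; 54 196 -324 0 0.1; 54 218 -360 0 0.1; 54 236 -396 0 0.1; 54 254 -429 0 0.1"
}}

```text
time_s: 1.3
position: [0.5372, 0.1265, 0.2222]
tcp_rot: [[-0.932, 0.362, -0.001], [0.362, 0.932, -0.0], [0.001, -0.0, -1.0]]
force: [-0.1, -0.1, -0.4]
opening: 0.625
grasp_force: 0.0
```

Emit:
{"op": "drive_tool", "data": {
  "deltas": "54 0 0 0 0; 54 0 0 0 0"
}}

```text
time_s: 1.5
position: [0.5367, 0.1276, 0.222]
tcp_rot: [[-0.932, 0.364, -0.002], [0.364, 0.932, 0.0], [0.002, -0.0, -1.0]]
force: [0.3, 0.5, 0.4]
opening: 0.622
grasp_force: 0.0
```

```bash
cat > cap.py <<'E'
import sys,cv2,numpy as np
from rig import imaging
# name, scene crop centre, top crop centre, factor
n,sx,sy,tx,ty,f=sys.argv[1],*map(int,sys.argv[2:7])
w,h=int(396/f),int(500/f)
o=[]
for c,x,y in(("scene",sx,sy),("top",tx,ty)):
    i=imaging.capture(c)[:,:,::-1];x0,y0=x-w//2,y-h//2;print(c,x0,y0,w*f)
    o.append(cv2.resize(i[y0:y0+h,x0:x0+w],None,fx=f,fy=f,interpolation=cv2.INTER_CUBIC))
cv2.imwrite(f"pics/{n}.png",np.hstack(o))
E
python3 cap.py above 393 250 274 275 5
```

```text
scene 354 200 395
top 235 225 395
```

View pics/above.png

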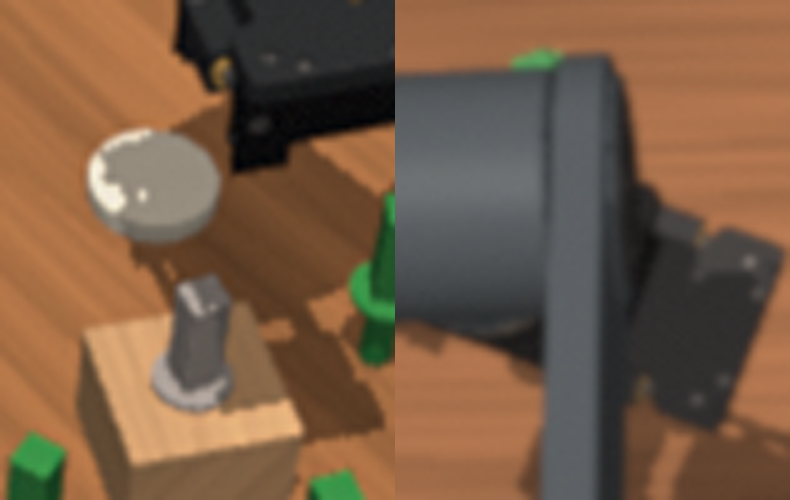

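Run:
```python
from h import *
m=M["scene"];T=np.array(m["T"])
def pr(p): c=T[:3,:3].T@(np.array(p)-T[:3,3]);return np.round([m["fx"]*c[0]/c[2]+m["cx"],m["fy"]*c[1]/c[2]+m["cy"]],1)
t=np.array([.5367,.1276,.222]);y=np.array([.364,.932,0]);x=np.array([-.932,.364,0])
for k in(-.028,-.0425,.028,.0425):
  for w in(-.0095,.0095): q=pr(t+k*y+w*x); print(k,w,q,(q-[354,200])*5)
```

```text
-0.028 -0.0095 [390.4 213.2] [182.  66.]
-0.028 0.0095 [399.5 211.6] [227.5  58. ]
-0.0425 -0.0095 [388.  208.3] [170.   41.5]
-0.0425 0.0095 [397.1 206.7] [215.5  33.5]
0.028 -0.0095 [400.  233.2] [230. 166.]
0.028 0.0095 [409.4 231.5] [277.  157.5]
0.0425 -0.0095 [402.5 238.6] [242.5 193. ]
0.0425 0.0095 [412.  236.8] [290. 184.]
```

The right fingertip's inner edge at crop (230–290,165) matches the projected TCP within 1 px, and the drift is untouched. Descend and grip.

Emit:
{"op": "drive_tool", "data": {
  "deltas": "54 0 0 -30 0; 54 0 0 -70 0; 54 0 0 -105 0; 54 0 0 -130 0; 54 0 0 -145 0; 54 0 0 -150 0; 54 0 0 -150 0; 40 0 0 -150 0; 30 0 0 -150 0; 22 0 0 -150 0; 10 0 0 -150 0; 10 0 0 -150 0"
}}

```text
time_s: 2.8
position: [0.5374, 0.1284, 0.073]
tcp_rot: [[-0.932, 0.362, 0.001], [0.362, 0.932, 0.0], [-0.001, 0.001, -1.0]]
force: [0.7, 1.9, 2.2]
opening: 0.248
grasp_force: 1.0
```

Emit:
{"op": "drive_tool", "data": {
  "deltas": "5 0 0 0 0; 5 0 0 0 0; 5 0 0 0 0; 5 0 0 0 0"
}}

```text
time_s: 3.2
position: [0.5378, 0.1284, 0.073]
tcp_rot: [[-0.932, 0.362, 0.002], [0.362, 0.932, 0.0], [-0.002, 0.001, -1.0]]
force: [0.9, 1.7, 3.7]
opening: 0.21
grasp_force: 30.0
```

Emit:
{"op": "drive_tool", "data": {
  "deltas": "5 0 0 8 0; 5 0 0 25 0; 5 0 0 50 0; 5 0 0 80 0; 5 0 0 105 0; 5 0 0 115 0; 5 0 0 115 0; 5 1 -25 115 0; 5 2 -60 115 0; 5 2 -95 115 0; 5 3 -125 115 0; 5 3 -150 115 0"
}}

```text
time_s: 4.4
position: [0.5383, -0.0231, 0.1854]
tcp_rot: [[-0.932, 0.362, -0.005], [0.362, 0.932, 0.001], [0.004, -0.001, -1.0]]
force: [-0.9, 0.0, -2.9]
opening: 0.21
grasp_force: 30.0
```

Emit:
{"op": "drive_tool", "data": {
  "deltas": "5 1 -25 0 0; 5 1 -60 0 0; 5 2 -95 0 0; 5 2 -130 0 0; 5 3 -160 0 0; 5 3 -185 0 0; 5 4 -198 0 0; 5 4 -202 0 0; 5 4 -202 0 0; 5 4 -202 0 0; 5 4 -202 0 0"
}}

```text
time_s: 5.5
position: [0.5437, -0.2222, 0.1874]
tcp_rot: [[-0.933, 0.36, -0.001], [0.36, 0.933, 0.001], [0.001, 0.001, -1.0]]
force: [0.4, -0.5, -2.0]
opening: 0.213
grasp_force: 30.0
```

```bash
python3 cap.py stand1 300 170 425 270 5; python3 -c "
from rig import bot
s=bot.read_state();print(s['position'],s['tcp_rot'],s['force'],s['moment'])"
```

```text
scene 261 120 395
top 386 220 395
[ 0.54392466 -0.22261436  0.18763924] [[-9.32887718e-01  3.60167302e-01 -1.37751163e-04]
 [ 3.60167260e-01  9.32887708e-01  2.62360548e-04]
 [ 2.23000057e-04  1.95139474e-04 -9.99999956e-01]] [ 0.52576172 -0.15051378 -2.68591225] [ 0.01535679 -0.08083951 -0.04480212]
```

View pics/stand1.png

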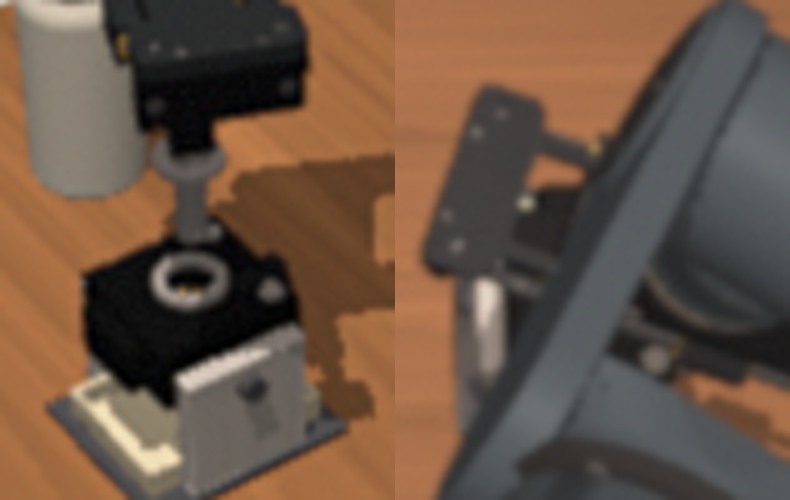

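The drift hangs upright over the ring. In the scene crop the tip is at about (193,240), the collar centre at x≈189 and the ring centre at (190,279). I'll compare with projections, enlarging for sub-pixel reading.

Run:
```python
from h import *
import cv2
i=imaging.capture("scene")[:,:,::-1].copy()
f=10;x0,y0,w,h=262,143,76,58
c=cv2.resize(i[y0:y0+h,x0:x0+w],None,fx=f,fy=f,interpolation=cv2.INTER_CUBIC)
m=M["scene"];T=np.array(m["T"])
def pr(p): q=T[:3,:3].T@(np.array(p)-T[:3,3]);return np.array([m["fx"]*q[0]/q[2]+m["cx"],m["fy"]*q[1]/q[2]+m["cy"]])
def circ(x,y,z,r,col):
    P=[(pr([x+r*np.cos(a),y+r*np.sin(a),z])-[x0,y0]+.5)*f for a in np.linspace(0,6.28,60)]
    cv2.polylines(c,[np.int32(np.round(P))],True,col,1)
d=(.5439,-.2226);z=.1876-.017
circ(*d,z,.018,(0,0,255));circ(*d,z-.042,.008,(0,0,255));circ(*d,z-.045,.006,(0,0,255))
circ(.5437,-.2241,.1003,.019,(0,255,0));circ(.5437,-.2241,.1003,.013,(0,255,0))
cv2.imwrite("pics/ov.png",c)
```

```text
(no output)
```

View pics/ov.png

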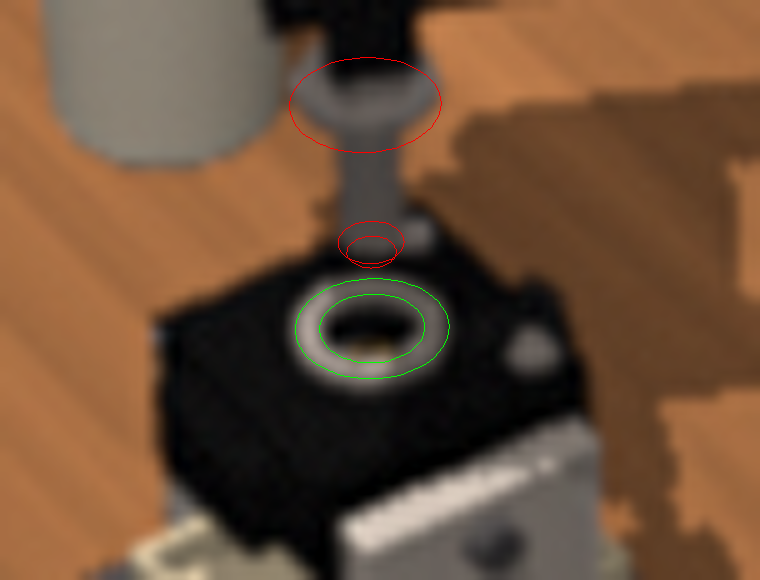

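Emit:
{"op": "drive_tool", "data": {
  "deltas": "5 0 0 -5 0; 5 0 -1 -12 0; 5 0 -1 -17 0; 5 0 -1 -18 0; 5 0 -1 -18 0; 5 0 -1 -18 0"
}}

```text
time_s: 6.25
position: [0.544, -0.2249, 0.1696]
tcp_rot: [[-0.932, 0.362, 0.0], [0.362, 0.932, -0.0], [-0.0, -0.0, -1.0]]
force: [0.1, -0.3, -2.4]
opening: 0.214
grasp_force: 30.0
```

```bash
cat > ov.py <<'E'
from h import *
from rig import bot
import cv2
f=10
m=M["scene"];T=np.array(m["T"])
def pr(p): q=T[:3,:3].T@(np.array(p)-T[:3,3]);return np.array([m["fx"]*q[0]/q[2]+m["cx"],m["fy"]*q[1]/q[2]+m["cy"]])
def view(i,x0,y0,w,h,circs):
    c=cv2.resize(i[y0:y0+h,x0:x0+w],None,fx=f,fy=f,interpolation=cv2.INTER_CUBIC)
    for x,y,z,r,col in circs:
        P=[(pr([x+r*np.cos(a),y+r*np.sin(a),z])-[x0,y0]+.5)*f for a in np.linspace(0,6.28,60)]
        cv2.polylines(c,[np.int32(np.round(P))],True,col,1)
    return c
R=(0,0,255);G=(0,255,0)
E
python3 - <<'E'
from ov import *
p=bot.read_state()["position"];print(p,bot.read_state()["force"])
z=p[2]-.017
B=view(imaging.capture("scene")[:,:,::-1],280,146,40,58,[(p[0],p[1],z,.018,R),(p[0],p[1],z-.042,.008,R),(p[0],p[1],z-.045,.006,R),(.5437,-.2241,.1003,.019,G)])
A=view(cv2.imread("pics/scene0.png"),374,245,40,58,[(.5376,.1284,.056,.018,R),(.5376,.1284,.060,.018,G),(.5376,.1284,.114,.009,R)])
cv2.imwrite("pics/ov2.png",np.hstack([A,B]))
E
```

```text
[ 0.54400776 -0.22487135  0.16956647] [ 0.07103692 -0.2687403  -2.43127972]
```

View pics/ov2.png

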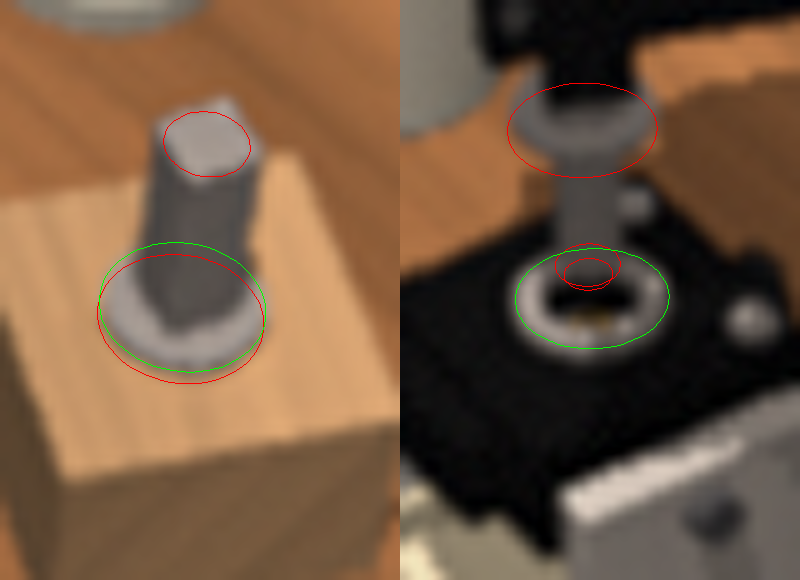

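Left (at rest): the model fits within about 0.5–0.8 px. Right (at stand): the drift appears about 1.4 px higher than modelled, and the ring is at (590,297). I'll check for scene-camera bias there with the cheeks, whose tops are known to be at 80 mm.

Run:
```python
from h import *
np.set_printoptions(precision=4,suppress=True)
off={"s_s":(268,162,396,0),"s_t":(392,256,396,300)}
def P(k,x,y): a=off[k]; return ((x-a[2]+.5)/6-.5+a[0],(y-a[3]+.5)/6-.5+a[1])
for nm,s,t in(("cheek a",(567,210),(457,350)),("cheek b",(718,145),(457,531)),("screw1",(606,26),(672,516)),("screw2",(680,97),(525,516)),("base",(411,237),None)):
    if t: print(nm,tri(P("s_s",*s),P("s_t",*t)), onz("scene",P("s_s",*s),.08),onz("top",P("s_t",*t),.08))
```

```text
cheek a (array([ 0.5813, -0.1754,  0.085 ]), [np.float64(2.5), np.float64(2.5)]) [ 0.5801 -0.1819  0.08  ] [ 0.5799 -0.1744  0.08  ]
cheek b (array([ 0.5105, -0.1721,  0.0861]), [np.float64(1.3), np.float64(1.3)]) [ 0.5074 -0.1788  0.08  ] [ 0.5098 -0.1721  0.08  ]
screw1 (array([ 0.5136, -0.2517,  0.0972]), [np.float64(0.0), np.float64(0.0)]) [ 0.5024 -0.2693  0.08  ] [ 0.5145 -0.255   0.08  ]
screw2 (array([ 0.5144, -0.1958,  0.0975]), [np.float64(0.1), np.float64(0.1)]) [ 0.503  -0.2127  0.08  ] [ 0.5152 -0.1985  0.08  ]
```

The cheeks also triangulate about 5 mm high, matching the drift's offset. So the scene camera is biased vertically here: the ring top is likely near 95–100 mm, and the top camera's xy of (0.544,-0.2247) agrees with the drift. Descend gently and watch the forces.

Emit:
{"op": "drive_tool", "data": {
  "deltas": "5 0 0 -1 0; 5 0 0 -2 0; 5 0 0 -3 0; 5 0 0 -4 0; 5 0 0 -5 0; 5 0 0 -6 0; 5 0 0 -7 0; 5 0 0 -8 0; 5 0 0 -8 0"
}}

```text
time_s: 7.2
position: [0.5438, -0.2247, 0.1614]
tcp_rot: [[-0.932, 0.361, -0.0], [0.361, 0.932, 0.0], [0.0, 0.0, -1.0]]
force: [-0.4, 0.8, -3.1]
opening: 0.209
grasp_force: 30.0
```

Emit:
{"op": "drive_tool", "data": {
  "deltas": "5 0 0 -1 0; 5 0 0 -2 0; 5 0 0 -3 0; 5 0 0 -4 0; 5 0 0 -4 0"
}}

```text
time_s: 7.7
position: [0.5438, -0.2246, 0.1574]
tcp_rot: [[-0.932, 0.361, -0.0], [0.361, 0.932, 0.0], [0.0, 0.0, -1.0]]
force: [0.4, 1.2, -2.6]
opening: 0.215
grasp_force: 30.0
```

Emit:
{"op": "drive_tool", "data": {
  "deltas": "5 0 0 -1 0; 5 0 0 -2 0; 5 0 0 -3 0; 5 0 0 -3 0"
}}

```text
time_s: 8.1
position: [0.5438, -0.2247, 0.1544]
tcp_rot: [[-0.932, 0.361, -0.0], [0.361, 0.932, 0.0], [0.0, 0.0, -1.0]]
force: [-0.1, 0.5, -2.9]
opening: 0.209
grasp_force: 30.0
```

Emit:
{"op": "drive_tool", "data": {
  "deltas": "5 0 0 -1 0; 5 0 0 -2 0; 5 0 0 -3 0; 5 0 0 -4 0"
}}

```text
time_s: 8.5
position: [0.5439, -0.2247, 0.1505]
tcp_rot: [[-0.932, 0.361, -0.0], [0.361, 0.932, -0.0], [0.0, -0.0, -1.0]]
force: [0.2, -0.4, -2.4]
opening: 0.206
grasp_force: 30.0
```

Emit:
{"op": "drive_tool", "data": {
  "deltas": "5 0 0 -1 0; 5 0 0 -2 0; 5 0 0 -3 0; 5 0 0 -4 0"
}}

```text
time_s: 8.9
position: [0.5439, -0.2247, 0.1464]
tcp_rot: [[-0.932, 0.361, -0.0], [0.361, 0.932, 0.0], [0.0, 0.0, -1.0]]
force: [-0.2, 0.4, -1.6]
opening: 0.213
grasp_force: 30.0
```

Emit:
{"op": "drive_tool", "data": {
  "deltas": "5 0 0 -1 0; 5 0 0 -2 0; 5 0 0 -3 0; 5 0 0 -4 0"
}}

```text
time_s: 9.3
position: [0.5445, -0.2251, 0.1444]
tcp_rot: [[-0.932, 0.361, 0.002], [0.361, 0.932, -0.001], [-0.002, -0.001, -1.0]]
force: [-2.0, 1.1, 7.9]
opening: 0.206
grasp_force: 30.0
```

10 N of resistance with the tip at 82 mm, below any possible carrier top, so this is the bush. Continue pushing slowly.

Emit:
{"op": "drive_tool", "data": {
  "deltas": "5 0 0 -0.5 0; 5 0 0 -1 0; 5 0 0 -1 0"
}}

```text
time_s: 9.6
position: [0.5445, -0.2251, 0.1434]
tcp_rot: [[-0.932, 0.361, 0.002], [0.361, 0.932, -0.001], [-0.002, -0.001, -1.0]]
force: [-1.5, -0.2, 7.4]
opening: 0.209
grasp_force: 30.0
```

Emit:
{"op": "drive_tool", "data": {
  "deltas": "5 0 0 -0.5 0; 5 0 0 -1 0; 5 0 0 -1 0"
}}

```text
time_s: 9.9
position: [0.5444, -0.2251, 0.1423]
tcp_rot: [[-0.932, 0.361, 0.002], [0.361, 0.932, -0.001], [-0.002, -0.001, -1.0]]
force: [-1.5, 0.7, 7.5]
opening: 0.208
grasp_force: 30.0
```

Emit:
{"op": "drive_tool", "data": {
  "deltas": "5 0 0 -1 0; 5 0 0 -2 0; 5 0 0 -3 0"
}}

```text
time_s: 10.2
position: [0.5446, -0.2252, 0.1395]
tcp_rot: [[-0.932, 0.361, 0.002], [0.361, 0.932, -0.001], [-0.002, -0.001, -1.0]]
force: [-1.5, 1.1, 7.7]
opening: 0.207
grasp_force: 30.0
```

Emit:
{"op": "drive_tool", "data": {
  "deltas": "5 0 0 -1 0; 5 0 0 -2 0; 5 0 0 -3 0"
}}

```text
time_s: 10.5
position: [0.5446, -0.2251, 0.1365]
tcp_rot: [[-0.932, 0.361, 0.002], [0.361, 0.932, -0.001], [-0.002, -0.001, -1.0]]
force: [-1.6, 0.3, 7.2]
opening: 0.204
grasp_force: 30.0
```

Emit:
{"op": "drive_tool", "data": {
  "deltas": "5 0 0 -1 0; 5 0 0 -2 0; 5 0 0 -3 0"
}}

```text
time_s: 10.8
position: [0.5446, -0.2251, 0.1334]
tcp_rot: [[-0.932, 0.361, 0.002], [0.361, 0.932, -0.001], [-0.002, -0.001, -1.0]]
force: [-1.1, 1.1, 7.5]
opening: 0.205
grasp_force: 30.0
```

Emit:
{"op": "drive_tool", "data": {
  "deltas": "5 0 0 -1 0; 5 0 0 -2 0; 5 0 0 -3 0"
}}

```text
time_s: 11.1
position: [0.5445, -0.225, 0.1303]
tcp_rot: [[-0.932, 0.361, 0.002], [0.361, 0.932, -0.001], [-0.002, -0.0, -1.0]]
force: [-1.1, 1.1, 6.6]
opening: 0.212
grasp_force: 30.0
```

Emit:
{"op": "drive_tool", "data": {
  "deltas": "5 0 0 -1 0; 5 0 0 -2 0; 5 0 0 -3 0"
}}

```text
time_s: 11.4
position: [0.5444, -0.2248, 0.1266]
tcp_rot: [[-0.932, 0.361, 0.001], [0.361, 0.932, -0.001], [-0.002, -0.0, -1.0]]
force: [-0.0, 0.3, 0.2]
opening: 0.208
grasp_force: 30.0
```

Emit:
{"op": "drive_tool", "data": {
  "deltas": "5 0 0 -1 0; 5 0 0 -2 0; 5 0 0 -2 0"
}}

```text
time_s: 11.7
position: [0.5442, -0.2247, 0.123]
tcp_rot: [[-0.932, 0.362, 0.0], [0.362, 0.932, 0.0], [-0.0, 0.0, -1.0]]
force: [1.5, -0.4, -2.7]
opening: 0.212
grasp_force: 30.0
```

Emit:
{"op": "drive_tool", "data": {
  "deltas": "5 0 0 -1 0; 5 0 0 -2 0; 5 0 0 -2 0"
}}

```text
time_s: 12.0
position: [0.5441, -0.2247, 0.1213]
tcp_rot: [[-0.932, 0.362, 0.0], [0.362, 0.932, 0.0], [-0.0, 0.0, -1.0]]
force: [2.3, -0.1, -2.8]
opening: 0.212
grasp_force: 30.0
```

The bush dropped at TCP≈0.126, so collar contact is expected at about 0.117.

Emit:
{"op": "drive_tool", "data": {
  "deltas": "5 0 0 -1 0; 5 0 0 -2 0; 5 0 0 -2 0"
}}

```text
time_s: 12.3
position: [0.5441, -0.2247, 0.1195]
tcp_rot: [[-0.932, 0.361, 0.0], [0.361, 0.932, -0.0], [-0.0, 0.0, -1.0]]
force: [1.6, 0.6, -2.2]
opening: 0.211
grasp_force: 30.0
```

Emit:
{"op": "drive_tool", "data": {
  "deltas": "5 0 0 -0.5 0; 5 0 0 -1 0; 5 0 0 -1 0"
}}

```text
time_s: 12.6
position: [0.5441, -0.2247, 0.1186]
tcp_rot: [[-0.932, 0.361, 0.0], [0.361, 0.932, -0.0], [-0.0, 0.0, -1.0]]
force: [1.4, 0.6, -1.6]
opening: 0.21
grasp_force: 30.0
```

Emit:
{"op": "drive_tool", "data": {
  "deltas": "5 0 0 -0.5 0; 5 0 0 -1 0; 5 0 0 -1 0"
}}

```text
time_s: 12.9
position: [0.5441, -0.2248, 0.1176]
tcp_rot: [[-0.932, 0.361, 0.0], [0.361, 0.932, -0.0], [-0.0, 0.0, -1.0]]
force: [2.1, 0.7, -1.9]
opening: 0.208
grasp_force: 30.0
```

Emit:
{"op": "drive_tool", "data": {
  "deltas": "5 0 0 -0.5 0; 5 0 0 -1 0; 5 0 0 -1 0"
}}

```text
time_s: 13.2
position: [0.544, -0.2247, 0.1167]
tcp_rot: [[-0.932, 0.361, 0.0], [0.361, 0.932, -0.0], [-0.0, -0.0, -1.0]]
force: [2.2, 1.0, -0.1]
opening: 0.211
grasp_force: 30.0
```

Emit:
{"op": "drive_tool", "data": {
  "deltas": "5 0 0 -0.5 0; 5 0 0 -1 0; 5 0 0 -1 0"
}}

```text
time_s: 13.5
position: [0.544, -0.2247, 0.116]
tcp_rot: [[-0.932, 0.361, 0.0], [0.361, 0.932, -0.0], [-0.0, -0.0, -1.0]]
force: [1.7, 1.4, 4.5]
opening: 0.209
grasp_force: 30.0
```

Emit:
{"op": "drive_tool", "data": {
  "deltas": "5 0 0 -0.5 0; 5 0 0 -1 0; 5 0 0 -1 0"
}}

```text
time_s: 13.8
position: [0.5441, -0.2248, 0.1155]
tcp_rot: [[-0.932, 0.361, 0.001], [0.361, 0.932, -0.0], [-0.001, -0.0, -1.0]]
force: [-0.5, 1.6, 7.4]
opening: 0.206
grasp_force: 30.0
```

Pressing at about 10 N. Hold briefly and check the picture for the bush before retracting.

Emit:
{"op": "drive_tool", "data": {
  "deltas": "5 0 0 0 0; 5 0 0 0 0; 5 0 0 0 0; 5 0 0 0 0; 5 0 0 0 0"
}}

```text
time_s: 14.3
position: [0.5441, -0.2248, 0.1155]
tcp_rot: [[-0.932, 0.361, 0.001], [0.361, 0.932, -0.0], [-0.001, -0.0, -1.0]]
force: [0.3, 2.7, 6.8]
opening: 0.212
grasp_force: 30.0
```

```bash
python3 cap.py press 300 185 425 270 5
```

```text
scene 261 135 395
top 386 220 395
```

View pics/press.png

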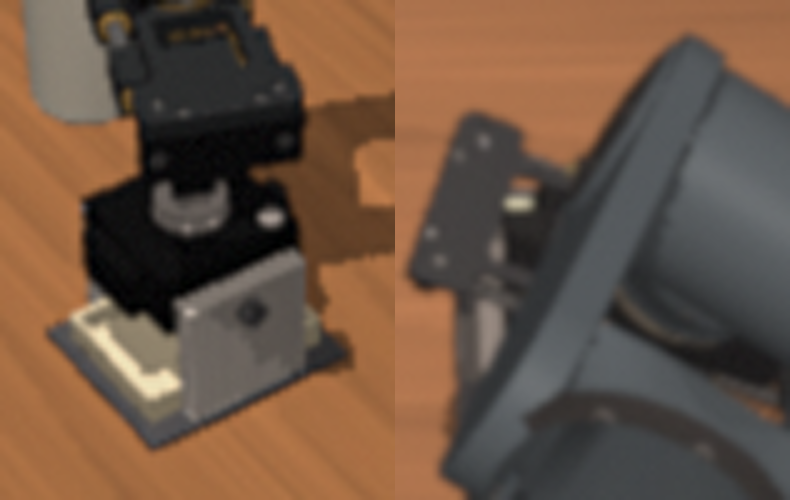

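The collar sits centred on the ring at (190,210). The bush is hidden under the carrier in the tray. Retract and return.

Emit:
{"op": "drive_tool", "data": {
  "deltas": "5 0 0 3 0; 5 0 0 8 0; 5 0 0 16 0; 5 0 0 26 0; 5 0 0 38 0; 5 0 0 50 0; 5 0 0 60 0; 5 0 0 68 0; 5 0 0 74 0; 5 0 0 76 0; 5 0 0 76 0"
}}

```text
time_s: 15.5
position: [0.5438, -0.2247, 0.1908]
tcp_rot: [[-0.932, 0.361, 0.0], [0.361, 0.932, -0.0], [-0.0, -0.0, -1.0]]
force: [-0.0, 0.4, -2.3]
opening: 0.208
grasp_force: 30.0
```

Emit:
{"op": "drive_tool", "data": {
  "deltas": "5 0 15 0 0; 5 -1 40 0 0; 5 -2 70 0 0; 5 -2 105 0 0; 5 -3 140 0 0; 5 -4 175 0 0; 5 -5 210 0 0; 5 -6 245 0 0; 5 -7 280 0 0; 5 -7 310 0 0; 5 -7 335 0 0; 5 -7 347 0 0"
}}

```text
time_s: 16.7
position: [0.5354, 0.1252, 0.19]
tcp_rot: [[-0.933, 0.359, -0.002], [0.359, 0.933, 0.001], [0.002, -0.0, -1.0]]
force: [0.3, -0.7, -3.0]
opening: 0.208
grasp_force: 30.0
```

Emit:
{"op": "drive_tool", "data": {
  "deltas": "5 0 5 0 0; 5 0 5 0 0; 5 0 5 0 0; 5 0 5 0 0"
}}

```text
time_s: 17.1
position: [0.537, 0.1262, 0.1905]
tcp_rot: [[-0.932, 0.363, -0.0], [0.363, 0.932, -0.0], [0.0, -0.0, -1.0]]
force: [0.3, -0.4, -2.5]
opening: 0.208
grasp_force: 30.0
```

Emit:
{"op": "drive_tool", "data": {
  "deltas": "5 0 1.5 -15 0; 5 0 1.5 -35 0; 5 0 1.5 -50 0; 5 0 1.5 -60 0; 5 0 1.5 -67 0; 5 0 1.5 -72 0; 5 0 1.5 -76 0; 5 0 1.5 -80 0; 5 0 1.5 -80 0"
}}

```text
time_s: 18.0
position: [0.5368, 0.1288, 0.1103]
tcp_rot: [[-0.932, 0.361, -0.0], [0.361, 0.932, -0.0], [0.0, -0.0, -1.0]]
force: [0.1, -0.9, -2.7]
opening: 0.211
grasp_force: 30.0
```

Emit:
{"op": "drive_tool", "data": {
  "deltas": "5 0 0 -6 0; 5 0 0 -14 0; 5 0 0 -22 0; 5 0 0 -28 0; 5 0 0 -32 0; 5 0 0 -34 0; 5 0 0 -34 0; 5 0 0 -34 0"
}}

```text
time_s: 18.8
position: [0.5371, 0.1288, 0.0767]
tcp_rot: [[-0.932, 0.361, 0.0], [0.361, 0.932, 0.0], [-0.0, 0.0, -1.0]]
force: [-0.0, 0.1, -1.8]
opening: 0.211
grasp_force: 30.0
```

Emit:
{"op": "drive_tool", "data": {
  "deltas": "5 0 -0.5 -1 0; 5 0 -0.5 -2 0; 5 0 -0.5 -3 0; 5 0 -0.5 -3.5 0; 5 0 -0.5 -3.5 0; 5 0 -0.5 -3.5 0"
}}

```text
time_s: 19.4
position: [0.5369, 0.1283, 0.0731]
tcp_rot: [[-0.932, 0.361, 0.0], [0.361, 0.932, -0.0], [-0.0, 0.0, -1.0]]
force: [0.2, -0.2, -2.9]
opening: 0.211
grasp_force: 30.0
```

Emit:
{"op": "drive_tool", "data": {
  "deltas": "5 0 0 -0.5 0; 5 0 0 -1 0; 5 0 0 -1 0; 5 0 0 -1 0"
}}

```text
time_s: 19.8
position: [0.5369, 0.1283, 0.0729]
tcp_rot: [[-0.932, 0.361, 0.0], [0.361, 0.932, -0.0], [-0.0, 0.0, -1.0]]
force: [-1.7, 0.7, 5.6]
opening: 0.21
grasp_force: 30.0
```

Collar is on the wood. Release slowly and withdraw.

Emit:
{"op": "drive_tool", "data": {
  "deltas": "16 0 0 0.7 0; 20 0 0 0.7 0; 26 0 0 0.7 0; 36 0 0 0.7 0; 46 0 0 0.7 0; 52 0 0 0.7 0; 54 0 0 0.7 0; 54 0 0 0.7 0"
}}

```text
time_s: 20.6
position: [0.5369, 0.1283, 0.0727]
tcp_rot: [[-0.932, 0.361, 0.0], [0.361, 0.932, -0.0], [-0.0, 0.0, -1.0]]
force: [0.7, -0.7, -0.0]
opening: 0.602
grasp_force: 0.0
```

Emit:
{"op": "drive_tool", "data": {
  "deltas": "54 0 0 10 0; 54 0 0 30 0; 54 0 0 60 0; 54 0 0 95 0; 54 0 0 130 0; 54 -15 20 150 0; 54 -40 50 150 0; 54 -70 90 150 0; 54 -100 130 150 0; 54 -125 170 150 0; 54 -145 200 150 0; 54 -150 210 150 0"
}}

```text
time_s: 21.8
position: [0.3843, 0.3405, 0.2235]
tcp_rot: [[-0.934, 0.358, -0.0], [0.358, 0.934, 0.001], [0.001, 0.001, -1.0]]
force: [-0.5, 0.3, -0.8]
opening: 0.617
grasp_force: 0.0
```

Emit:
{"op": "drive_tool", "data": {
  "deltas": "54 0 0 0 0; 54 0 0 0 0; 54 0 0 0 0"
}}

```text
time_s: 22.1
position: [0.388, 0.3372, 0.2228]
tcp_rot: [[-0.932, 0.363, 0.0], [0.363, 0.932, -0.0], [-0.001, -0.0, -1.0]]
force: [-0.8, -0.1, -0.1]
opening: 0.621
grasp_force: 0.0
```

Run:
```python
import cv2,numpy as np
from rig import imaging
s=imaging.capture("scene")[:,:,::-1];t=imaging.capture("top")[:,:,::-1]
def c(i,x,y,w=66,h=50): return cv2.resize(i[y:y+h,x:x+w],None,fx=6,fy=6,interpolation=cv2.INTER_CUBIC)
cv2.imwrite("pics/end.png",np.vstack([np.hstack([c(s,360,250),c(s,268,170)]),np.hstack([c(t,241,261),c(t,392,256)])]))
```

```text
(no output)
```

View pics/end.png

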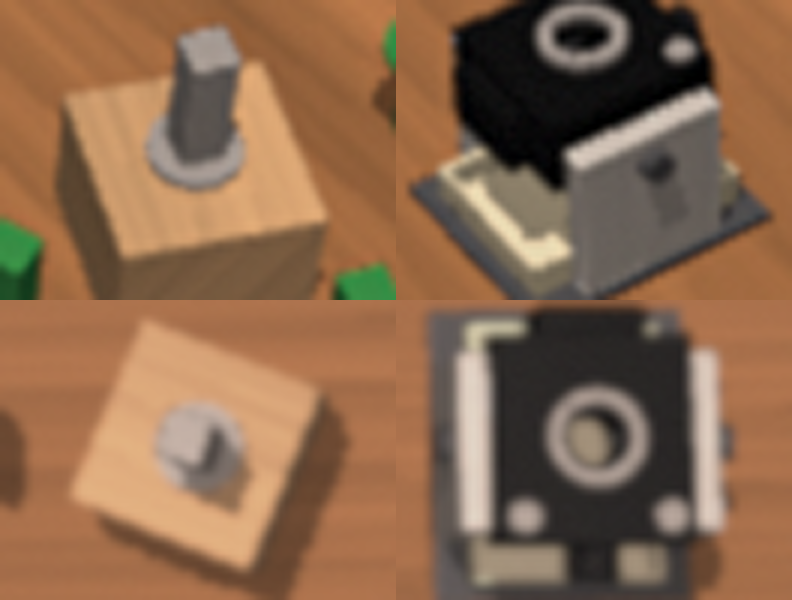

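The drift stands upright in its rest with the collar down, at crop (195,155). The bore at (590,440) is empty and shows the tray floor, so the bush has left it and must be in the tray. Handing in.

```bash
python3 -c "
from rig import bot
print(bot.hand_in())"
```

```text
the job is handed in; nothing more can be done
None
```

The job is handed in at about 22 s: the bush was pushed out of the bore, the collar was pressed on the stop ring at about 10 N, and the drift is back upright in its rest. I never saw the bush in the tray itself, because the carrier hides it; I only saw that the bore is empty, and the hand-in gave no verdict.

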